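# Snug the cup clamp of a bench tester with its star wheel

### The arm

A 7-joint arm with a two-finger parallel gripper is mounted at the origin on the work surface. World frame = base frame: x ahead of the robot, y to its left, z up, the work surface at z = 0. Lengths are in m, angles in degrees, forces in N, time in s.
With the tool pointing down it reaches from about 0.425 to 0.875 m from the base axis. Payload 4.7 kg.
Tool frame: the origin (TCP) lies at the very end of the fingers, on their centre line; the grasp point (between the pads) lies 19 mm behind it; y points along the fingers, z is the direction in which the jaws open and shut, and the axes are right-handed (so a half turn about y gives the same grasp; the last joint's range is limited). The gripper opens to 87 mm and grips with 3 to 60 N. Pads are 19 mm wide; open, the fingers measure 117 mm over their backs; the gripper's body (75 mm by 190 mm) begins 51 mm behind the grasp point.
Start: joints at [-66.629, 18.392, -4.016, 83.108, 1.295, 78.541, -3.26], TCP at [0.249, 0.6, 0.223] pointing down, gripper open.
Joint ranges: [-163.93, 163.93], [-17.29, 119.83], [-79.2, 71.16], [3.27, 140.29], [-89.18, 269.18], [5.43, 117.66], [-154.24, 154.24]. Speed limits (degrees/s): [147.25, 147.25, 180, 180, 180, 180, 180].

### API

Orientations are given as [roll, pitch, yaw] about the fixed x, y, z axes, in that order (R = Rz(yaw) Ry(pitch) Rx(roll)).
In Python, from cell import env gives the robot as it stands.
- The arm moves only by the shell command python3 -m pendant 'ROWS' [FORCE]. ROWS is JSON, one flat list of numbers, 7 for each row, row after row: the shift along the world's x, y, z in units of 40 mm (1.0 is 40 mm), then the turn, a rotation vector about the world's x, y, z in units of 10 degrees (1.0 is 10 degrees), then the finger opening in mm, from 0 to 87. In form: [x, y, z, wx, wy, wz, jaw, x, y, z, wx, wy, wz, jaw, ...]. A call has 1 to 10 rows; each row shifts and turns the commanded pose from where the row before left it; what a row does not reach is not made up. A row lasts 1/8 s, in which the tool goes at most 62.5 mm and 10.7 degrees, less where a joint would pass 70% of its speed; a pose out of reach is approached as far as the arm can. A call is refused whole if a number of a shift passes 1 or a number of a turn 1, either way. A call with a gripper value outside its range is refused whole. The fingers move at their own pace and stop on an object; FORCE is the grip in N (left out, the last holds). Time passes only in rows, so rows that do not move let the fingers close. It gives the time, the measured TCP pose, the force and the opening at its end, in the units of the state.
- env.get_obs(): the state, without advancing time (a new reading comes with each control period).
- env.read_camera(name): name is "scene" or "top" or "wrist"; returns a dict with "image" (384x512x3 uint8, red, green, blue), "fx", "fy", "cx", "cy" (pixels), "cam_to_world" (4x4, takes a point from camera to world coordinates). Camera axes: x right, y up, looking along -z (the intrinsics and any distortion apply to the point x, -y, -z); pixel columns grow to the right and rows downward; lengths in m; the calibration is good to about 2 mm. A picture is of the moment at which its call begins. There is no depth.
- env.sign_off(): hands the job in, once; it reports no verdict.
The state is a dict: "time_s": time; "qpos": joint angles; "joint_velocities": joint speeds; "effort": joint torques, N m; "tool_pos": TCP position; "tool_rot": TCP orientation; "force": force on the tool from outside, world axes, zero at the start; "wrist_torque": the same for the moment, N m; "grip_width": finger opening in m.
Only numpy, scipy, OpenCV 4.12 (cv2) and the standard library are available. Lean on these libraries where they do the work, as an engineer would, in place of code of your own. Each camera call takes 0.05 s, during which the arm holds its last target.

### The job

Take the orange-handled adjuster tool from its grey stand and, through the narrow yellow-rimmed slot in the tester's deck, advance the star wheel one tooth at a time towards the brass cup until the clamp jaw nips the cup snugly against its two posts: stop as soon as the teeth push back clearly harder, because overtightening or heavy pushing ruins the cup and the teeth. Then put the tool back upright in its stand, leaving the cup clamped; touch the tester only with the tool, do not touch the cup, and leave everything else where it is.

Things in the scene. Friction and masses are not known exactly. Their poses are not given: they have to be found in the camera images.
- tester: Blue bench tester with an aluminium deck, 200 x 310 mm, deck top 90 mm above the table; origin at the centre of its underside. x runs across it (away from the robot at yaw 0), y lengthwise from the slot towards the cup, z up. A blue sloping panel sticks out 40 mm on its -x side. Deck plate 4 mm thick. It is fixed to the table, and so are the fence and the stand.
- slot (a point): Centre of the yellow-rimmed slot, on the deck's top surface (85 mm to -y of the tester's middle). Slot 34 mm long along the tester's y, 16 mm wide along x. The axle of the star wheel lies 37 mm straight below it, along the tester's x.
- wheel (a joint): Angle (rad) of the star wheel; grows as the tops of the teeth move along the tester's +y, towards the cup (advancing). At 0 one tooth points straight up, so tooth i leans 0.628*i + angle from upright towards +y. Starts between 0 and 0.5, ends below 3. It stays where it is left. One insertion through the slot can move it about one tooth.
- axle (a point): Centre of the star wheel, 37 mm below the slot. 10 radial brass teeth, each 5 mm thick, 12 mm wide, tips at radius 30 mm (7 mm under the deck top), hub radius 15 mm (22 mm under the deck top). Turning it freely takes 3 to 5 N at the teeth; as the jaw nips the cup this rises steadily over a few mm. 8 N is snug; above about 11 N overtightens.
- jaw: Steel jaw 34 mm wide (x), 30 mm long, 26 mm tall on the deck, between slot and cup; origin at the foot of its dark face towards the cup. The star wheel drives it towards the cup, 8 mm per rad. It starts roughly 4 to 15 mm short of a seated cup; the travel differs each time and has to be felt.
- fence: Two dark steel posts (14 mm thick, 34 mm tall) and a bar on the deck, a V that backs the cup on the side away from the jaw; origin on the deck where the centre of a fully seated cup would lie. Set differently along the tester's y each time.
- cup: Thin-walled brass test cup, 56 mm across, 52 mm tall, open at the top, standing loose on the deck 1 to 2 mm short of the posts; origin at the centre of its underside. The jaw pushes it home. About 0.3 kg.
- tool: Adjuster tool standing in its stand, 0.09 kg. Orange handle 26 mm (its x) x 20 mm (its y) x 48 mm tall; steel blade below, 10 mm wide (x), 4 mm thick (y), 34 mm long. Origin at the centre of the handle's underside, z up. Grip the handle across its 20 mm sides. To work, the blade's y goes along the tester's y.
- tool_tip (a point): Middle of the blade's lower end, 34 mm below the tool's origin.
- stand: Fixed grey block 64 x 56 x 46 mm; origin at the centre of its underside. A socket 17 mm (its x) x 12 mm (its y) goes down through its middle; the tool stands in it, the handle's underside resting on the block's top, so the tool's origin lies 46 mm above the stand's.
- spare_cup: A second brass cup like the first, on the table; leave it. Origin at its underside.
- amber_bottle: Amber sample bottle, 60 mm across, 130 mm tall; leave it. Origin at its underside.
- sample_jar: Glass jar, 64 mm across, 75 mm tall; leave it. Origin at its underside.
- wrench: Steel wrench lying on the table; leave it. Origin at its underside.
- gasket: Black rubber ring, 64 mm across, 6 mm thick; leave it. Origin at its underside.
- cup_lid: Brass disc lid, 72 mm across, with a black knob; leave it. Origin at its underside.
- beaker: Steel cup, 72 mm across, 85 mm tall; leave it. Origin at its underside.

How it is judged:
By the outcome, as a careful person would: the job done as asked, in the order asked, and still so for the second after the job is handed in, with the robot touching nothing.
It also fails if it takes over 61 s, if anything falls off the work surface, if the arm or the gripper's body presses on something with over 40 N, if the wrist force passes 120 N, or if a joint passes its speed limit or range.

## Working session

There is one attempt and no reset: what is moved stays moved. The work goes in short steps, Python scripts to look and compute and a shell command to move; the robot and the scene stay as the last step left them, time stands still between calls to the robot, and variables do not carry over. Pictures are saved under pics/ and viewed, and the job is handed in when it is done.

```bash
ls; mkdir -p pics
python3 - <<'E'
from cell import env
import cv2
for n in ["scene","top","wrist"]:
    c=env.read_camera(n); cv2.imwrite(f"pics/{n}0.png",c["image"][:,:,::-1])
    print(n,c["fx"],c["fy"],c["cx"],c["cy"],[k for k in c if k!="image"]); print(c["cam_to_world"].round(4).tolist(), c.get("distortion"))
o=env.get_obs()
for k in o: print(k,o[k])
E
```

```text
pics
scene 358.4108132075128 358.4108132075128 259.49267474897914 191.3182581618087 ['fx', 'fy', 'cx', 'cy', 'cam_to_world']
[[-0.3534, -0.7564, 0.5505, 1.1362], [0.9354, -0.2954, 0.1945, 0.2131], [0.0155, 0.5836, 0.8119, 0.9597], [0.0, 0.0, 0.0, 1.0]] None
top 494.9425382931878 494.9425382931878 262.6646137388002 190.72912798655872 ['fx', 'fy', 'cx', 'cy', 'cam_to_world']
[[0.0066, 0.9891, -0.1473, 0.3744], [-1.0, 0.0061, -0.0037, 0.0044], [-0.0028, 0.1473, 0.9891, 1.4131], [0.0, 0.0, 0.0, 1.0]] None
wrist 279.78875026575065 279.78875026575065 255.1905431533987 190.77329018549094 ['fx', 'fy', 'cx', 'cy', 'cam_to_world']
[[0.3838, -0.8832, -0.2695, 0.1747], [0.9234, 0.3664, 0.1142, 0.6303], [-0.0022, -0.2927, 0.9562, 0.3827], [0.0, 0.0, 0.0, 1.0]] None
time_s 0.15
qpos [-66.62846158  18.43087264  -4.01609285  83.16006379   1.29568814
  78.54152053  -3.25777331]
joint_velocities [-0.04530586 -0.13068527 -0.04862245 -0.32834655 -0.05316589  0.0181575
  0.1337406 ]
effort [-9.78851967e-04 -4.91793072e+01 -4.05242024e-01 -3.12883151e+01
 -6.41328399e-02  4.02798434e-02  1.05080765e-04]
tool_pos [0.24928782 0.5998272  0.22168439]
tool_rot [-9.00871964e+01 -5.63643546e-03 -2.25592170e+01]
force [ 0.3612814  -0.50959285  0.29832503]
wrist_torque [-0.05555361 -0.02788124  0.01992394]
grip_width 0.08724423149932187
```

View pics/scene0.png

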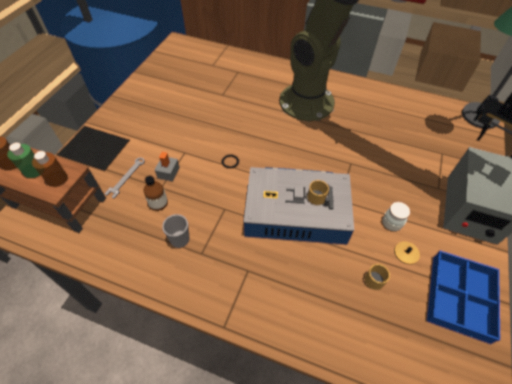

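View pics/top0.png

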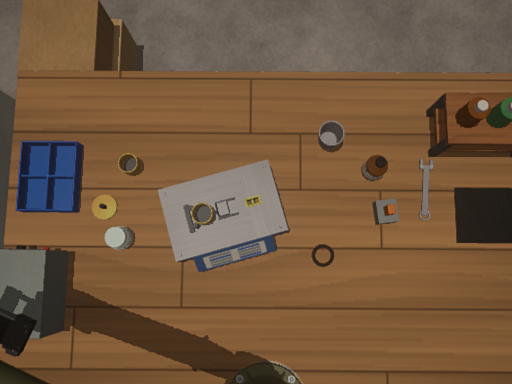

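View pics/wrist0.png

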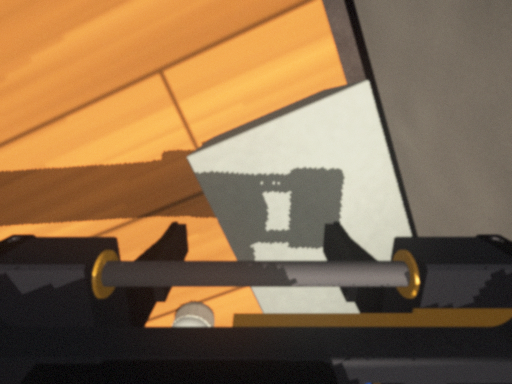

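Run:
```python
import cv2
t=cv2.imread("pics/top0.png"); 
cv2.imwrite("pics/topA.png",cv2.resize(t[150:280,150:300],None,fx=5,fy=4.5,interpolation=cv2.INTER_CUBIC)[:600,:800])
cv2.imwrite("pics/topB.png",cv2.resize(t[180:240,350:425],None,fx=8,fy=8,interpolation=cv2.INTER_CUBIC))
s=cv2.imread("pics/scene0.png")
cv2.imwrite("pics/sceneA.png",cv2.resize(s[155:250,235:365],None,fx=6,fy=6,interpolation=cv2.INTER_CUBIC))
```

```text
(no output)
```

View pics/topA.png

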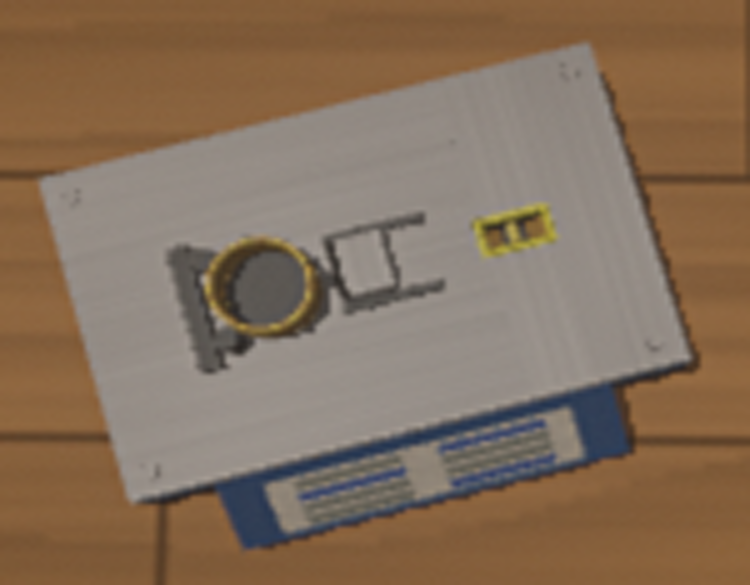

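View pics/topB.png

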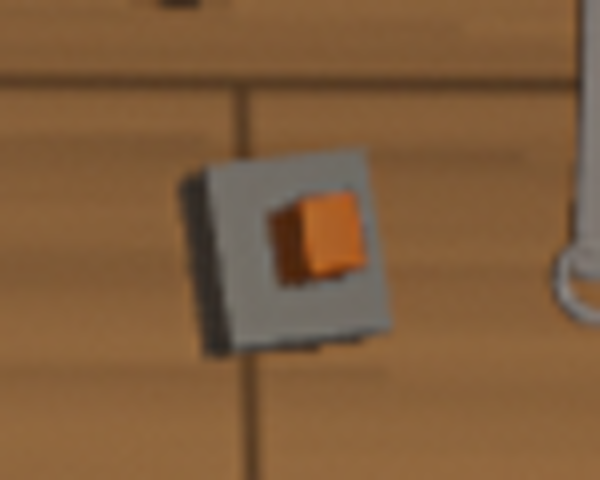

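View pics/sceneA.png

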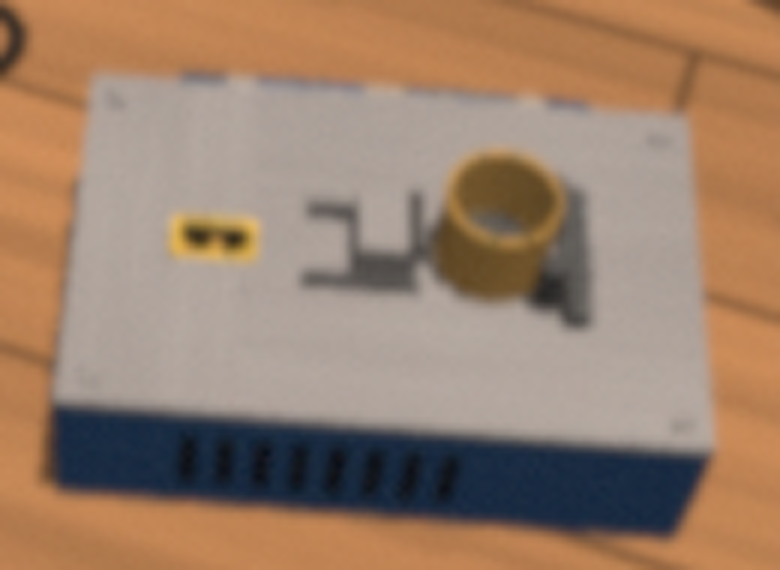

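```bash
cat > h.py <<'E'
import numpy as np, cv2
from cell import env
def ray(c,uv,z):
    uv=np.atleast_2d(np.asarray(uv,float))
    d=np.c_[(uv[:,0]-c["cx"])/c["fx"],-(uv[:,1]-c["cy"])/c["fy"],-np.ones(len(uv))]
    M=c["cam_to_world"]; d=d@M[:3,:3].T; o=M[:3,3]
    return o+d*((z-o[2])/d[:,2])[:,None]
def proj(c,P):
    M=c["cam_to_world"]; p=(np.atleast_2d(P)-M[:3,3])@M[:3,:3]
    return np.c_[c["cx"]+c["fx"]*p[:,0]/-p[:,2], c["cy"]-c["fy"]*p[:,1]/-p[:,2]]
def mask(img,lo,hi):
    h=cv2.cvtColor(img,cv2.COLOR_RGB2HSV); return cv2.inRange(h,np.array(lo),np.array(hi))
def st():
    o=env.get_obs(); print(o["time_s"],np.round(o["tool_pos"],4),np.round(o["tool_rot"],2),"F",np.round(o["force"],2),"T",np.round(o["wrist_torque"],3),"g",round(o["grip_width"],4)); return o
E
python3 - <<'E'
from h import *
c=env.read_camera("top"); im=c["image"]
q=np.array([(588,42),(40,180),(132,502),(693,362)])/[5,4.5]+150-np.array([.4,.4])
P=ray(c,q,.09); print(P.round(4)); print("center",P.mean(0)); 
for a,b in [(0,1),(1,2),(2,3),(3,0)]:
    d=P[b]-P[a]; print(np.linalg.norm(d),np.degrees(np.arctan2(d[1],d[0])))
y=mask(im,(22,120,90),(35,255,255)); y[:, :230]=0; y[:,280:]=0; y[:180]=0;y[220:]=0
pts=cv2.findNonZero(y)[:,0]; r=cv2.minAreaRect(pts); print("slot px",r, ray(c,r[0],.09)); b=ray(c,cv2.boxPoints(r),.09); print(b.round(4))
o=mask(im,(5,150,60),(16,255,255)); o[:,:375]=0;o[:,405:]=0;o[:195]=0;o[225:]=0
o2=o&cv2.inRange(im[:,:,0],150,255)
pts=cv2.findNonZero(o2)[:,0]; r=cv2.minAreaRect(pts); print("handle top",len(pts),r,ray(c,r[0],.094),ray(c,cv2.boxPoints(r),.094).round(4))
s=np.array([(203,168),(366,150),(391,328),(232,348)])/8+[350,180]-.44
S=ray(c,s,.046);print("stand",S.round(4),S.mean(0))
for a,b in [(0,1),(1,2),(2,3),(3,0)]:
    d=S[b]-S[a]; print(np.linalg.norm(d),np.degrees(np.arctan2(d[1],d[0])))
q=np.array([(302,200),(355,192),(365,264),(312,278)])/8+[350,180]-.44
S=ray(c,q,.094);print("handle",S.round(4),S.mean(0))
for a,b in [(0,1),(1,2),(2,3),(3,0)]:
    d=S[b]-S[a]; print(np.linalg.norm(d),np.degrees(np.arctan2(d[1],d[0])))
E
```

```text
[[ 0.6592 -0.0025  0.09  ]
 [ 0.5728  0.2936  0.09  ]
 [ 0.3815  0.2376  0.09  ]
 [ 0.4657 -0.0595  0.09  ]]
center [0.51977629 0.11729309 0.09      ]
0.30840180508293963 106.27892286962282
0.19931249194880182 -163.68227660483203
0.308829699602431 -74.1776150011005
0.20177396072032633 16.435971386772835
slot px ((252.58827209472656, 200.8529815673828), (8.246211051940918, 14.794672966003418), 75.96376037597656) [[0.54366466 0.03631863 0.09      ]]
[[0.5495 0.0584 0.09  ]
 [0.5595 0.0198 0.09  ]
 [0.5378 0.0142 0.09  ]
 [0.5279 0.0528 0.09  ]]
handle top 58 ((391.0, 208.5), (9.0, 6.0), 90.0) [[ 0.52480745 -0.33469006  0.094     ]] [[ 0.5369 -0.327   0.094 ]
 [ 0.537  -0.3431  0.094 ]
 [ 0.5128 -0.3423  0.094 ]
 [ 0.5127 -0.3263  0.094 ]]
stand [[ 0.5522 -0.3031  0.046 ]
 [ 0.5589 -0.3599  0.046 ]
 [ 0.4969 -0.3665  0.046 ]
 [ 0.4896 -0.3114  0.046 ]] [ 0.52439159 -0.33522333  0.046     ]
0.05724867114563701 -83.31229588018583
0.06238174088516368 -173.93231174153206
0.055600755441178894 97.51475992967869
0.06318822830454832 7.575145205635705
handle [[ 0.5354 -0.3251  0.094 ]
 [ 0.5382 -0.343   0.094 ]
 [ 0.514  -0.3455  0.094 ]
 [ 0.5091 -0.3277  0.094 ]] [ 0.52416299 -0.33533119  0.094     ]
0.01805917298280069 -81.04369696737545
0.024365031739161533 -173.98444644345577
0.01849075233116266 105.08257733970188
0.02635344539354534 5.527862314062299
```

Run:
```python
from h import *
import cv2
c=env.read_camera("top")
t=c["image"][:,:,::-1]
cv2.imwrite("pics/topC.png",cv2.resize(t[145:235,350:440],None,fx=6.5,fy=6.5,interpolation=cv2.INTER_CUBIC))
s=env.read_camera("scene")["image"][:,:,::-1]
cv2.imwrite("pics/sceneC.png",cv2.resize(s[140:220,130:200],None,fx=7,fy=7,interpolation=cv2.INTER_CUBIC))
```

```text
(no output)
```

View pics/topC.png

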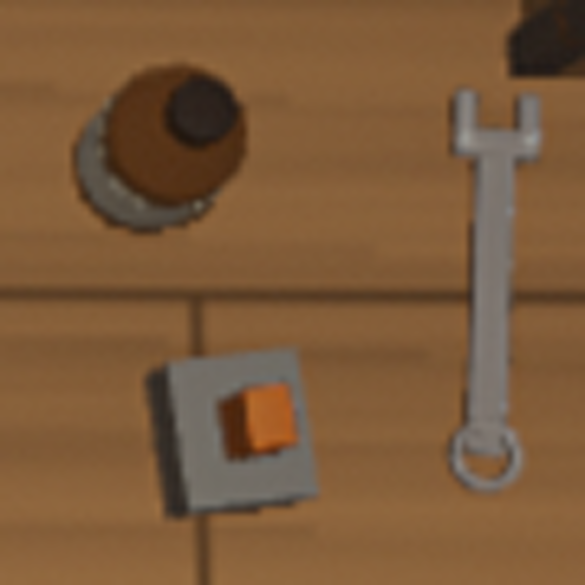

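View pics/sceneC.png

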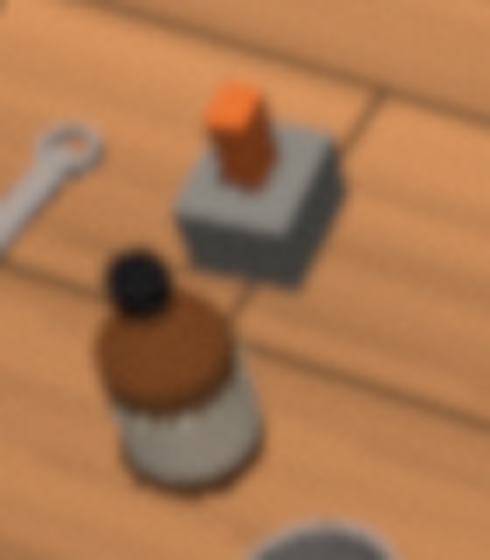

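```bash
python3 -m pendant '[0.4,-0.9,0,0,0,0.3,87, 0.4,-0.9,0,0,0,0.3,87, 0.4,-0.9,0,0,0,0.3,87, 0.4,-0.9,0,0,0,0.3,87, 0.4,-0.9,0,0,0,0.3,87, 0.4,-0.9,0,0,0,0.3,87, 0.4,-0.9,0,0,0,0.3,87, 0.4,-0.9,0,0,0,0.3,87, 0.4,-0.9,0,0,0,0.3,87, 0.4,-0.9,0,0,0,0.2,87]' 60; python3 -m pendant '[0.25,-0.9,0,0,0,0,87, 0.25,-0.9,0,0,0,0,87, 0.25,-0.9,0,0,0,0,87, 0.25,-0.9,0,0,0,0,87, 0.25,-0.9,0,0,0,0,87, 0.25,-0.9,0,0,0,0,60, 0.25,-0.9,0,0,0,0,60, 0.25,-0.9,0,0,0,0,60, 0.25,-0.9,0,0,0,0,60, 0.2,-0.9,0,0,0,0,60]'; python3 -m pendant '[0,-0.8,0,0,0,0,60,0,-0.8,0,0,0,0,60,0,-0.8,0,0,0,0,60,0,-0.8,0,0,0,0,60, 0,0,0,0,0,0,60, 0,0,0,0,0,0,60]'
```

```text
time_s: 1.55
tool_pos: [0.4099, 0.239, 0.2228]
tool_rot: [-90.0, -0.0, 6.5]
force: [0.7, -0.4, -0.3]
grip_width: 0.0868
time_s: 2.8
tool_pos: [0.5077, -0.1209, 0.2227]
tool_rot: [-90.0, -0.0, 6.4]
force: [0.4, 0.2, 0.1]
grip_width: 0.0607
time_s: 3.55
tool_pos: [0.5076, -0.2469, 0.2224]
tool_rot: [-89.9, 0.0, 6.5]
force: [-0.6, -0.5, 0.1]
grip_width: 0.0603
```

Run:
```python
from h import *
c=env.read_camera("wrist"); cv2.imwrite("pics/w1.png",cv2.resize(c["image"][:,:,::-1],(768,576))); 
np.save("w1.npy",c["image"]); M=c["cam_to_world"]; print(M.round(4))
t=env.read_camera("top"); print("bottle",ray(t,[381,161.7],.13))
o=mask(c["image"],(4,150,60),(16,255,255)); cv2.imwrite("pics/w1m.png",o)
print(proj(c,[[.5243,-.3353,.094],[.5243,-.3353,.046]]))
```

```text
[[-0.1125 -0.9502 -0.2905  0.4273]
 [ 0.9936 -0.1073 -0.0339 -0.2569]
 [ 0.001  -0.2925  0.9563  0.3836]
 [ 0.      0.      0.      1.    ]]
bottle [[ 0.64492204 -0.30296409  0.13      ]]
[[172.73876573 189.94367972]
 [183.56424881 178.77818576]]
```

View pics/w1.png

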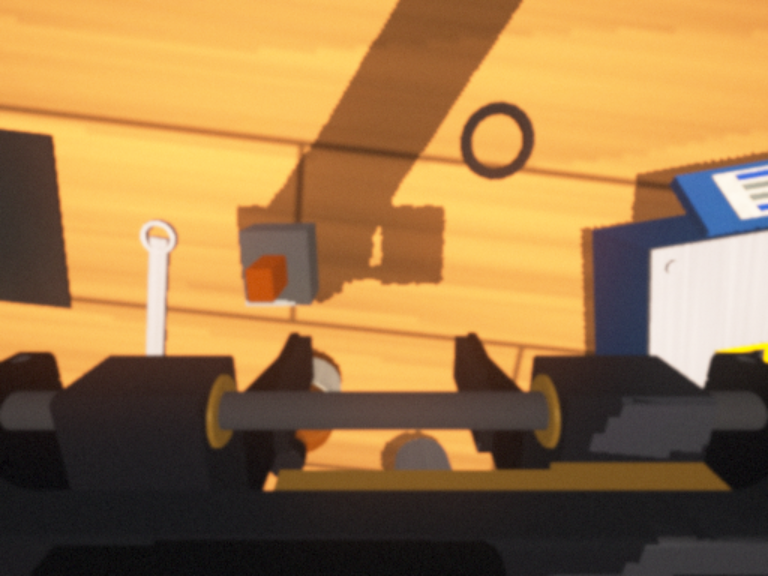

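```bash
python3 -m pendant '[0.21,-0.74,0,0,0,0,50,0.21,-0.74,0,0,0,0,50,0,-0.73,0,0,0,0,50,0,0,-0.7,0,0,0,50,0,0,-0.7,0,0,0,50,0,0,-0.7,0,0,0,50,0,0,-0.4,0,0,0,50,0,0,0,0,0,0,50]'
python3 - <<'E'
from h import *
c=env.read_camera("wrist"); cv2.imwrite("pics/w2.png",cv2.resize(c["image"][:,:,::-1],(768,576))); st()
E
```

```text
time_s: 4.65
tool_pos: [0.524, -0.335, 0.1216]
tool_rot: [-89.9, 0.1, 6.5]
force: [-0.7, 0.4, -0.3]
grip_width: 0.0502
4.7 [ 0.5246 -0.3357  0.1228] [-89.99  -0.     6.49] F [ 0.22 -0.08 -0.17] T [ 0.025 -0.024  0.002] g 0.0497
```

View pics/w2.png

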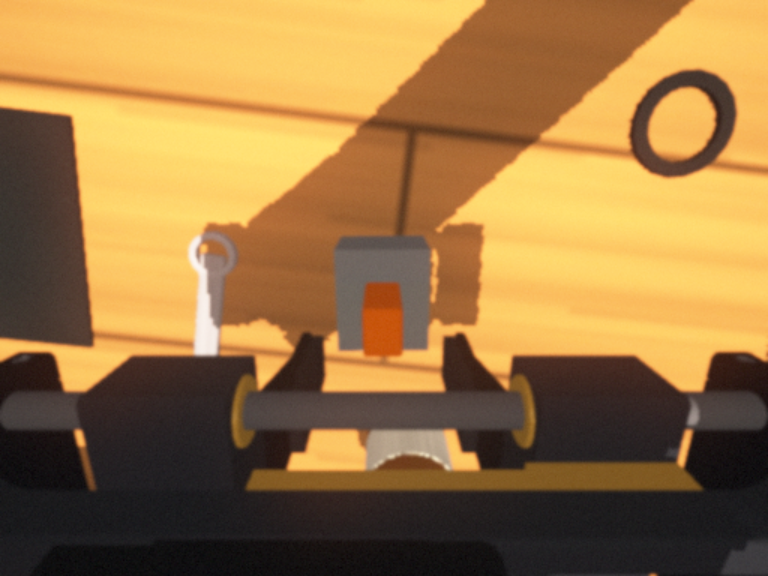

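```bash
python3 -m pendant '[0,0,-0.5,0,0,0,50,0,0,-0.5,0,0,0,50,0,0,-0.5,0,0,0,50,0,0,-0.3,0,0,0,50,0,0,0,0,0,0,15,0,0,0,0,0,0,15,0,0,0,0,0,0,15,0,0,0,0,0,0,15,0,0,0,0,0,0,15]' 60;  python3 -m pendant '[0,0,0.2,0,0,0,15,0,0,0.4,0,0,0,15,0,0,0.5,0,0,0,15,0,0,0.5,0,0,0,15,0,0,0.7,0,0,0,15,0,0,0.7,0,0,0,15,0,0,0.7,0,0,0,15]' 60
python3 - <<'E'
from h import *
c=env.read_camera("wrist"); cv2.imwrite("pics/w3.png",cv2.resize(c["image"][:,:,::-1],(768,576))); st()
E
```

```text
time_s: 5.82
tool_pos: [0.5247, -0.3362, 0.0512]
tool_rot: [-90.0, -0.1, 6.4]
force: [-0.0, 1.2, 2.9]
grip_width: 0.0195
time_s: 6.7
tool_pos: [0.5243, -0.3363, 0.2009]
tool_rot: [-90.0, -0.1, 6.4]
force: [-0.4, 0.2, -0.6]
grip_width: 0.02
6.75 [ 0.5259 -0.3377  0.2051] [-90.21  -0.37   6.42] F [ 0.99 -1.53  2.03] T [-0.136 -0.102  0.008] g 0.0197
```

View pics/w3.png

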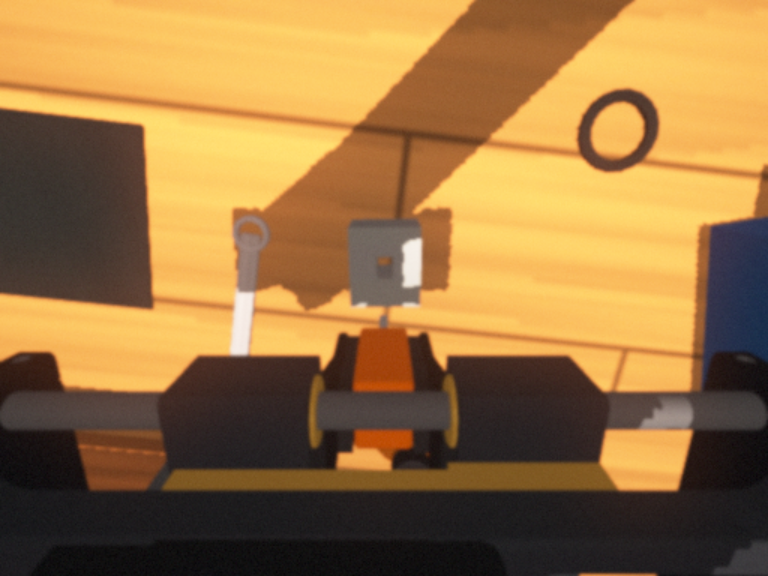

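```bash
python3 -m pendant '[0.05,0.93,0.25,0,0,0.1,15, 0.05,0.93,0.25,0,0,0.1,15, 0.05,0.93,0.25,0,0,0.1,15, 0.05,0.93,0.25,0,0,0.1,15, 0.05,0.93,0,0,0,0.1,15, 0.05,0.93,0,0,0,0.1,15, 0.05,0.93,0,0,0,0.1,15, 0.05,0.93,0,0,0,0.1,15, 0.05,0.93,0,0,0,0.1,15, 0.03,0.93,0,0,0,0.07,15]' 60; python3 -m pendant '[0,0,0,0,0,0,15,0,0,0,0,0,0,15]';  python3 - <<'E'
from h import *
c=env.read_camera("wrist"); im=c["image"]; cv2.imwrite("pics/w4.png",cv2.resize(im[:,:,::-1],(768,576))); st()
p=proj(c,[[.5437,.0363,.09]])[0]; print(p)
u,v=p.astype(int); 
cv2.imwrite("pics/w4z.png",cv2.resize(im[v-35:v+35,u-45:u+45,::-1],None,fx=8,fy=8,interpolation=cv2.INTER_CUBIC)); print(u-45,v-35)
E
```

```text
time_s: 8.0
tool_pos: [0.5435, 0.0367, 0.2395]
tool_rot: [-90.0, -0.1, 16.1]
force: [0.6, 0.5, -0.7]
grip_width: 0.0196
time_s: 8.25
tool_pos: [0.5435, 0.0348, 0.2391]
tool_rot: [-90.0, -0.0, 16.1]
force: [0.1, -1.5, -1.6]
grip_width: 0.0194
8.3 [0.5435 0.0343 0.2391] [-9.003e+01 -3.000e-02  1.602e+01] F [-0.06 -1.05 -0.84] T [0.038 0.023 0.018] g 0.0197
[257.11273228 179.69256507]
212 144
```

View pics/w4.png

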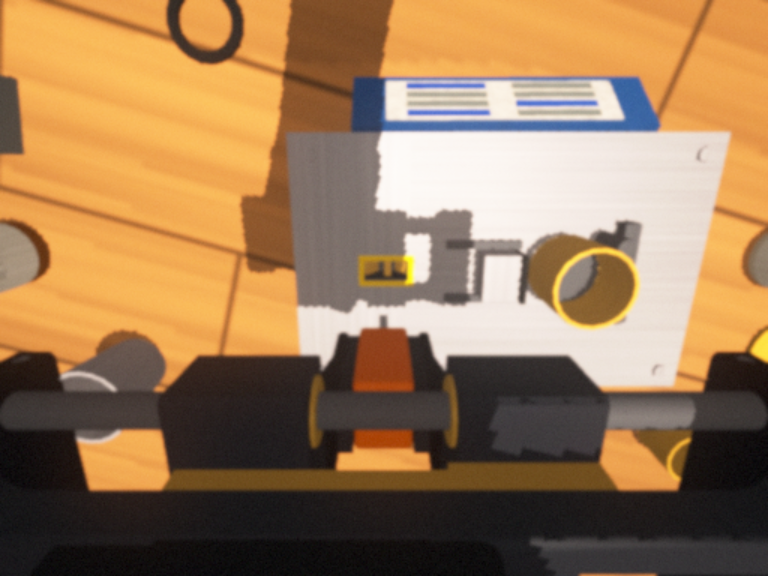

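View pics/w4z.png

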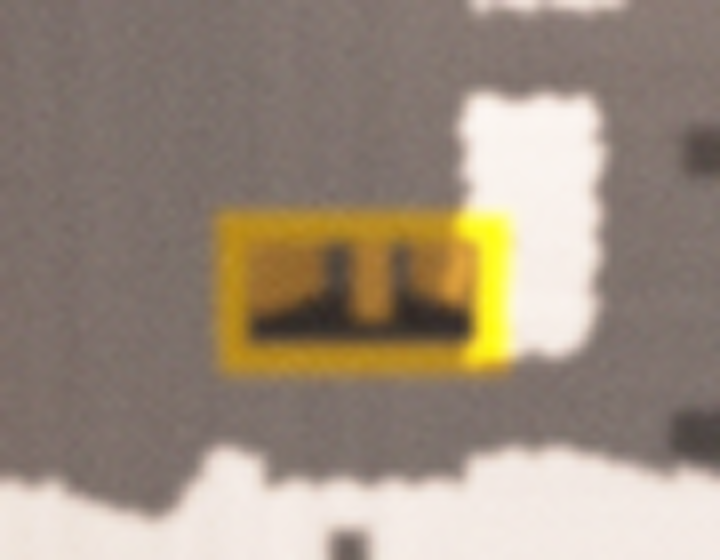

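```bash
cat >> h.py <<'E'
S0=np.array([.5437,.0363]); A=np.radians(16.2); EX=np.array([np.cos(A),np.sin(A)]); EY=np.array([-np.sin(A),np.cos(A)])
def avg(n=8,cam="top"):
    p=[];f=[];t=[]
    for _ in range(n):
        env.read_camera(cam); o=env.get_obs(); p.append(o["tool_pos"]);f.append(o["force"]);t.append(o["wrist_torque"])
    p=np.array(p);f=np.array(f); ft=np.c_[f[:,:2]@EX,f[:,:2]@EY,f[:,2]]
    m=p.mean(0); d=m[:2]-S0
    print("t",round(o["time_s"],2),"p",m.round(4),"sd",(p.std(0)*1e3).round(2),"| tester xy mm",round(d@EX*1e3,2),round(d@EY*1e3,2),"tip depth mm",round((.09-(m[2]-.039))*1e3,2),"| F tester",ft.mean(0).round(2),"sd",ft.std(0).round(2),"rot",np.round(o["tool_rot"],2),"T",np.mean(t,0).round(3))
E
python3 - <<'E'
from h import *
avg(8)
E
```

```text
t 8.7 p [0.5435 0.0348 0.2388] sd [0.03 0.48 0.13] | tester xy mm -0.65 -1.39 tip depth mm -109.75 | F tester [ 0.04 -0.01 -0.69] sd [0.52 0.36 0.58] rot [-90.   -0.   16.1] T [0.069 0.016 0.001]
```

```bash
python3 -m pendant '[0.046,-0.1,-0.4,0,0,0.01,15,0,0,-0.5,0,0,0,15,0,0,-0.5,0,0,0,15,0,0,-0.5,0,0,0,15,0,0,-0.4,0,0,0,15,0,0,-0.32,0,0,0,15,0,0,0,0,0,0,15,0,0,0,0,0,0,15]';  python3 - <<'E'
from h import *
avg(6)
c=env.read_camera("wrist"); im=c["image"]
p=proj(c,[[.5437,.0363,.09]])[0]; print(p)
u,v=p.astype(int); 
cv2.imwrite("pics/w5z.png",cv2.resize(im[v-35:v+35,u-45:u+45,::-1],None,fx=8,fy=8,interpolation=cv2.INTER_CUBIC)); print(u-45,v-35)
c=env.read_camera("scene"); im=c["image"]
p=proj(c,[[.5437,.0363,.09]])[0]; u,v=p.astype(int); 
cv2.imwrite("pics/s5z.png",cv2.resize(im[v-35:v+35,u-45:u+45,::-1],None,fx=8,fy=8,interpolation=cv2.INTER_CUBIC)); print(u-45,v-35)
E
```

```text
time_s: 9.7
tool_pos: [0.5458, 0.0318, 0.1343]
tool_rot: [-90.0, -0.1, 16.2]
force: [0.4, 0.2, -0.8]
grip_width: 0.0195
t 10.0 p [0.5458 0.0319 0.1345] sd [0.13 0.03 0.13] | tester xy mm 0.76 -4.77 tip depth mm -5.46 | F tester [-0.19 -0.25 -1.04] sd [0.39 0.43 0.32] rot [-8.999e+01 -5.000e-02  1.625e+01] T [ 0.034  0.051 -0.006]
[262.11135329 212.26994318]
217 177
224 158
```

View pics/w5z.png

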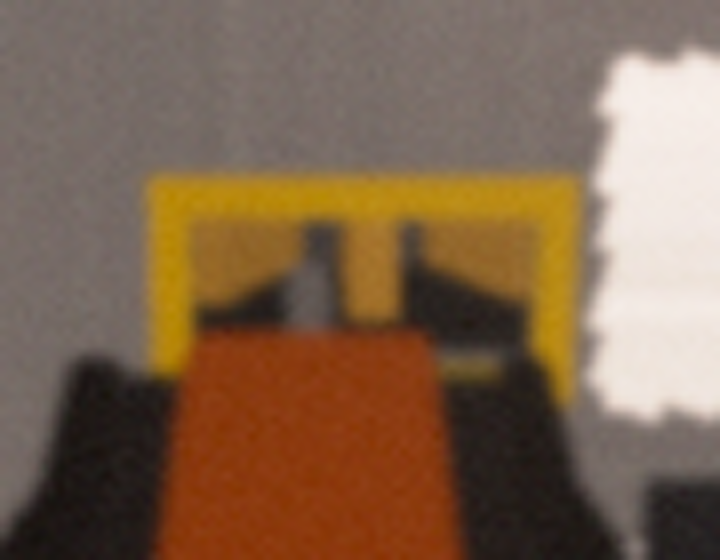

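View pics/s5z.png

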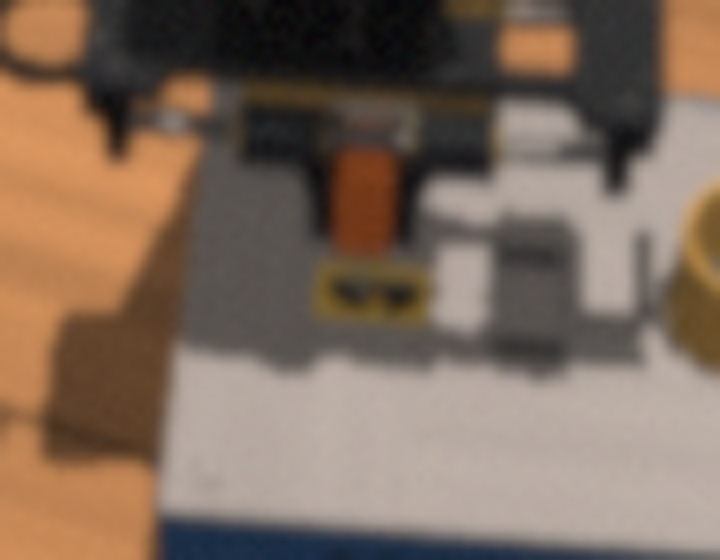

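```bash
python3 -m pendant '[0,0,-0.15,0,0,0,15,0,0,-0.15,0,0,0,15,0,0,-0.1,0,0,0,15]'; python3 -m pendant '[0,0,-0.07,0,0,0,15,0,0,-0.07,0,0,0,15,0,0,0,0,0,0,15]'
python3 - <<'E'
from h import *
avg(6)
E
```

```text
time_s: 10.48
tool_pos: [0.5449, 0.0318, 0.117]
tool_rot: [-90.0, 0.1, 16.2]
force: [0.7, 0.3, -0.8]
grip_width: 0.0198
time_s: 10.85
tool_pos: [0.5452, 0.0319, 0.112]
tool_rot: [-90.0, 0.0, 16.2]
force: [-0.6, -0.5, -1.7]
grip_width: 0.0194
t 11.15 p [0.5454 0.0319 0.1123] sd [0.04 0.01 0.07] | tester xy mm 0.37 -4.73 tip depth mm 16.69 | F tester [-0.08  0.15 -0.76] sd [0.39 0.24 0.43] rot [-8.999e+01 -2.000e-02  1.624e+01] T [0.064 0.014 0.007]
```

```bash
python3 -m pendant '[-0.007,0.024,0,0,0,0,15,-0.007,0.024,0,0,0,0,15,-0.007,0.024,0,0,0,0,15,-0.007,0.024,0,0,0,0,15,-0.007,0.024,0,0,0,0,15]'
python3 - <<'E'
from h import *
avg(4)
E
python3 -m pendant '[-0.007,0.024,0,0,0,0,15,-0.007,0.024,0,0,0,0,15]'
python3 - <<'E'
from h import *
avg(4)
E
```

```text
time_s: 11.78
tool_pos: [0.5443, 0.0353, 0.1123]
tool_rot: [-90.1, -0.0, 16.2]
force: [0.6, -4.2, -1.2]
grip_width: 0.0195
t 11.97 p [0.5442 0.0358 0.1123] sd [0.04 0.16 0.01] | tester xy mm 0.29 -0.63 tip depth mm 16.69 | F tester [ 0.02 -5.03 -0.22] sd [0.3  0.4  0.05] rot [-9.004e+01 -1.000e-02  1.621e+01] T [-1.191 -0.385  0.016]
time_s: 12.22
tool_pos: [0.5435, 0.038, 0.1122]
tool_rot: [-90.0, -0.0, 16.2]
force: [1.9, -5.0, -2.8]
grip_width: 0.0198
t 12.43 p [0.5434 0.0383 0.1122] sd [0.02 0.01 0.01] | tester xy mm 0.28 2.01 tip depth mm 16.84 | F tester [ 0.92 -4.93 -1.19] sd [0.35 0.54 0.21] rot [-9.001e+01 -1.000e-02  1.623e+01] T [-1.217 -0.471  0.009]
```

```bash
cat >> h.py <<'E'
from scipy.optimize import brentq
def push(n=4,bias=(0,0,-.8)):
    p=[];f=[]
    for _ in range(n):
        env.read_camera("top"); o=env.get_obs(); p.append(o["tool_pos"]);f.append(o["force"])
    p=np.mean(p,0);f=np.array(f); ft=np.c_[f[:,:2]@EX,f[:,:2]@EY,f[:,2]]; F=ft.mean(0)-bias
    s=(p[:2]-S0)@EY*1e3+SOFF; h=37-(.09-(p[2]-.039))*1e3
    try: th=brentq(lambda a:(h*np.tan(a)-2.5/np.cos(a) if a>0 else 30*np.sin(a)-2.5*np.cos(a))-(s+2),-.7,.8)
    except Exception: th=np.nan
    print("t",round(o["time_s"],2),"s",round(s,2),"h",round(h,1),"theta deg",round(np.degrees(th),1),"F",F.round(2),"sd",ft.std(0).round(2),"tau",round(-h*F[1]+(s+2)*F[2],0),"rot",np.round(o["tool_rot"],2),"g",round(o["grip_width"],4))
SOFF=-0.5
E
python3 -m pendant '[-0.007,0.024,0,0,0,0,15,-0.007,0.024,0,0,0,0,15,-0.007,0.024,0,0,0,0,15]'
python3 - <<'E'
from h import *
push(4)
E
python3 -m pendant '[-0.007,0.024,0,0,0,0,15,-0.007,0.024,0,0,0,0,15]'
python3 - <<'E'
from h import *
push(4)
E
```

```text
time_s: 12.8
tool_pos: [0.5425, 0.0411, 0.1121]
tool_rot: [-90.0, 0.0, 16.2]
force: [1.9, -6.0, -1.5]
grip_width: 0.0194
t 13.0 s 4.61 h 20.1 theta deg 25.0 F [ 0.12 -4.94 -1.01] sd [0.3  0.39 0.42] tau 92.0 rot [-9.001e+01  1.000e-02  1.623e+01] g 0.0198
time_s: 13.25
tool_pos: [0.5418, 0.043, 0.1121]
tool_rot: [-90.0, 0.0, 16.2]
force: [1.3, -5.4, -0.9]
grip_width: 0.0198
t 13.45 s 6.67 h 20.1 theta deg 29.8 F [ 0.28 -4.99  0.02] sd [0.34 0.17 0.47] tau 101.0 rot [-9.000e+01  2.000e-02  1.624e+01] g 0.0195
```

```bash
python3 -m pendant '[-0.007,0.024,0,0,0,0,15,-0.007,0.024,0,0,0,0,15]'
python3 - <<'E'
from h import *
push(3)
E
python3 -m pendant '[-0.007,0.024,0,0,0,0,15]'
python3 - <<'E'
from h import *
push(4)
E
```

```text
time_s: 13.7
tool_pos: [0.5413, 0.0451, 0.1122]
tool_rot: [-90.0, 0.0, 16.2]
force: [1.3, -4.7, -0.5]
grip_width: 0.0196
t 13.85 s 8.83 h 20.2 theta deg 34.4 F [-0.12 -4.64  0.13] sd [0.38 0.26 0.31] tau 95.0 rot [-8.999e+01  1.000e-02  1.624e+01] g 0.0194
time_s: 13.98
tool_pos: [0.5411, 0.0461, 0.1122]
tool_rot: [-90.0, 0.0, 16.2]
force: [1.0, -4.5, -1.0]
grip_width: 0.0199
t 14.18 s 9.9 h 20.2 theta deg 36.6 F [-0.27 -5.18  0.5 ] sd [0.19 0.12 0.48] tau 111.0 rot [-89.98   0.    16.24] g 0.0194
```

```bash
python3 -m pendant '[0.007,-0.024,0,0,0,0,15,0,0,0.2,0,0,0,15,0,0,0.35,0,0,0,15,0.05,-0.18,0,0,0,0,15,0.05,-0.18,0,0,0,0,15,0,0,0,0,0,0,15,0,0,0,0,0,0,15]'
python3 - <<'E'
from h import *
avg(5)
c=env.read_camera("wrist"); im=c["image"]
p=proj(c,[[.5437,.0363,.09]])[0]; print(p)
u,v=p.astype(int); 
cv2.imwrite("pics/w6z.png",cv2.resize(im[v-35:v+35,u-45:u+45,::-1],None,fx=8,fy=8,interpolation=cv2.INTER_CUBIC)); print(u-45,v-35)
cv2.imwrite("pics/w6.png",cv2.resize(im[:,:,::-1],(768,576)))
E
```

```text
time_s: 15.05
tool_pos: [0.5451, 0.0308, 0.1338]
tool_rot: [-90.0, 0.0, 16.2]
force: [0.5, 0.4, -0.9]
grip_width: 0.0198
t 15.3 p [0.5452 0.0311 0.134 ] sd [0.06 0.04 0.08] | tester xy mm -0.01 -5.4 tip depth mm -4.97 | F tester [-0.52 -0.22 -0.89] sd [0.4  0.39 0.57] rot [-8.999e+01  1.000e-02  1.626e+01] T [ 0.037 -0.008  0.   ]
[262.98907007 212.98211228]
217 177
```

View pics/w6z.png

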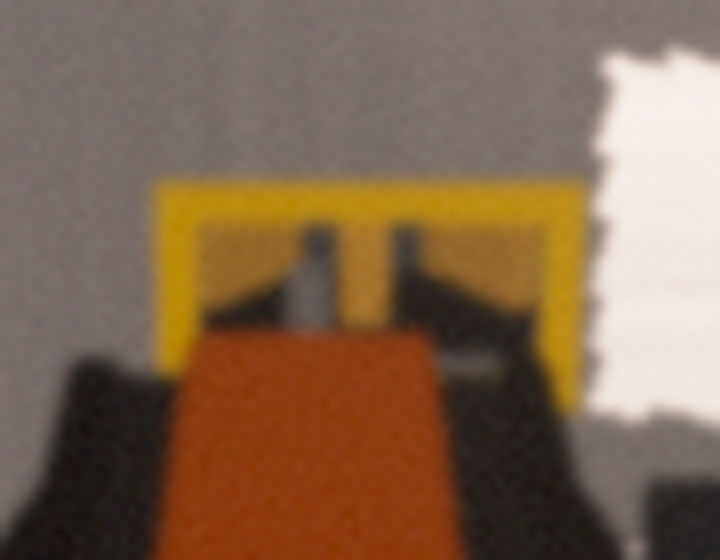

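View pics/w6.png

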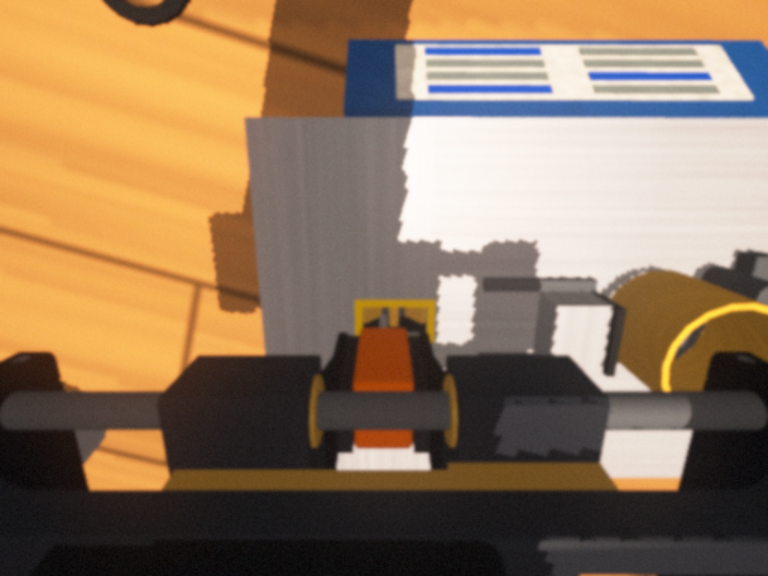

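```bash
sed -i 's/^SOFF=.*/SOFF=-0.9/' h.py; python3 -m pendant '[0,0,-0.15,0,0,0,15,0,0,-0.15,0,0,0,15,0,0,-0.125,0,0,0,15,0,0,0,0,0,0,15]'
python3 - <<'E'
from h import *
push(3)
E
python3 -m pendant '[-0.007,0.024,0,0,0,0,15,-0.007,0.024,0,0,0,0,15,-0.007,0.024,0,0,0,0,15]'
python3 - <<'E'
from h import *
push(3)
E
python3 -m pendant '[-0.007,0.024,0,0,0,0,15]'
python3 - <<'E'
from h import *
push(3)
E
```

```text
time_s: 15.85
tool_pos: [0.5449, 0.0308, 0.1165]
tool_rot: [-90.0, 0.1, 16.2]
force: [-0.6, 1.1, -0.3]
grip_width: 0.0196
t 16.0 s -6.57 h 25.1 theta deg -4.0 F [-0.1  -0.14  0.47] sd [0.5  0.29 0.2 ] tau 1.0 rot [-9.000e+01 -2.000e-02  1.623e+01] g 0.0196
time_s: 16.38
tool_pos: [0.545, 0.0325, 0.1174]
tool_rot: [-90.1, -0.0, 16.2]
force: [1.5, -3.5, -0.8]
grip_width: 0.0191
t 16.52 s -4.73 h 25.4 theta deg -0.4 F [ 0.23 -3.57 -0.08] sd [0.22 0.36 0.16] tau 91.0 rot [-9.007e+01 -4.000e-02  1.620e+01] g 0.0197
time_s: 16.65
tool_pos: [0.5446, 0.0339, 0.1175]
tool_rot: [-90.1, -0.0, 16.2]
force: [0.7, -4.3, 0.3]
grip_width: 0.02
t 16.8 s -2.96 h 25.5 theta deg 3.5 F [-0.58 -3.48  1.87] sd [0.33 0.12 0.73] tau 87.0 rot [-9.002e+01 -3.000e-02  1.623e+01] g 0.0195
```

```bash
P='from h import *
push(3)'
python3 -m pendant '[-0.007,0.024,0,0,0,0,15]' >/dev/null; python3 -c "$P"
python3 -m pendant '[-0.007,0.024,0,0,0,0,15]'>/dev/null; python3 -c "$P"
python3 -m pendant '[-0.007,0.024,0,0,0,0,15]'>/dev/null; python3 -c "$P"
```

```text
t 17.07 s -1.47 h 25.4 theta deg 6.8 F [-0.17 -4.03  2.58] sd [0.18 0.56 0.1 ] tau 104.0 rot [-8.999e+01 -2.000e-02  1.625e+01] g 0.0194
t 17.35 s -0.34 h 25.3 theta deg 9.4 F [ 0.36 -4.19  2.37] sd [0.14 0.29 0.32] tau 110.0 rot [-8.998e+01 -2.000e-02  1.625e+01] g 0.0197
t 17.62 s 0.67 h 25.2 theta deg 11.7 F [ 0.96 -2.87  2.27] sd [0.48 0.1  0.3 ] tau 78.0 rot [-8.999e+01 -2.000e-02  1.625e+01] g 0.0198
```

```bash
P='from h import *
push(3)'
python3 -m pendant '[-0.007,0.024,0,0,0,0,15]' >/dev/null; python3 -c "$P"
python3 -m pendant '[-0.007,0.024,0,0,0,0,15]'>/dev/null; python3 -c "$P"
python3 -m pendant '[-0.007,0.024,0,0,0,0,15]'>/dev/null; python3 -c "$P"
```

```text
t 17.9 s 1.63 h 25.1 theta deg 13.9 F [ 0.84 -3.51  2.07] sd [0.21 0.16 0.52] tau 96.0 rot [-8.999e+01 -1.000e-02  1.625e+01] g 0.0196
t 18.18 s 2.58 h 25.1 theta deg 16.0 F [ 1.31 -3.33  1.19] sd [0.68 0.16 0.32] tau 89.0 rot [-8.999e+01 -1.000e-02  1.625e+01] g 0.0195
t 18.45 s 3.5 h 25.0 theta deg 18.0 F [ 1.73 -3.87  0.06] sd [0.25 0.49 0.55] tau 97.0 rot [-9.000e+01  1.000e-02  1.624e+01] g 0.0197
```

```bash
P='from h import *
push(3)'
python3 -m pendant '[-0.007,0.024,0,0,0,0,15]' >/dev/null; python3 -c "$P"
python3 -m pendant '[-0.007,0.024,0,0,0,0,15]'>/dev/null; python3 -c "$P"
python3 -m pendant '[-0.007,0.024,0,0,0,0,15]'>/dev/null; python3 -c "$P"
```

```text
t 18.73 s 4.55 h 25.0 theta deg 20.2 F [ 1.21 -4.42 -0.77] sd [0.29 0.61 0.28] tau 105.0 rot [-8.999e+01  3.000e-02  1.624e+01] g 0.0196
t 19.0 s 5.53 h 25.0 theta deg 22.3 F [-0.05 -4.1  -0.75] sd [0.38 0.58 0.02] tau 97.0 rot [-8.999e+01  5.000e-02  1.624e+01] g 0.0198
t 19.27 s 6.57 h 25.0 theta deg 24.3 F [ 0.08 -3.63 -0.96] sd [0.17 0.43 0.37] tau 83.0 rot [-8.998e+01  5.000e-02  1.625e+01] g 0.0199
```

```bash
P='from h import *
push(3)'
python3 -m pendant '[-0.007,0.024,0,0,0,0,15]' >/dev/null; python3 -c "$P"
python3 -m pendant '[-0.007,0.024,0,0,0,0,15]'>/dev/null; python3 -c "$P"
python3 -m pendant '[-0.007,0.024,0,0,0,0,15]'>/dev/null; python3 -c "$P"
```

```text
t 19.55 s 7.6 h 25.1 theta deg 26.2 F [-0.55 -3.98 -0.32] sd [0.52 0.43 0.37] tau 97.0 rot [-8.998e+01  2.000e-02  1.624e+01] g 0.0198
t 19.82 s 8.62 h 25.2 theta deg 28.1 F [-0.74 -4.2   0.16] sd [0.55 0.3  0.61] tau 108.0 rot [-89.99   0.    16.25] g 0.0198
t 20.1 s 9.53 h 25.2 theta deg 29.7 F [-0.24 -4.11 -0.55] sd [0.5  0.22 0.18] tau 98.0 rot [-8.999e+01 -1.000e-02  1.624e+01] g 0.0196
```

```bash
python3 -m pendant '[0.007,-0.024,0,0,0,0,15,0,0,0.2,0,0,0,15,0,0,0.2,0,0,0,15,0.064,-0.22,0,0,0,0,15,0.064,-0.22,0,0,0,0,15,0,0,0,0,0,0,15,0,0,0,0,0,0,15]'
python3 - <<'E'
from h import *
avg(4)
c=env.read_camera("wrist"); im=c["image"]
p=proj(c,[[.5437,.0363,.09]])[0]; print(p)
u,v=p.astype(int); 
cv2.imwrite("pics/w7z.png",cv2.resize(im[v-35:v+35,u-45:u+45,::-1],None,fx=8,fy=8,interpolation=cv2.INTER_CUBIC)); print(u-45,v-35)
c=env.read_camera("scene"); im=c["image"]
cv2.imwrite("pics/s7.png",cv2.resize(im[155:230,270:350,::-1],None,fx=8,fy=8,interpolation=cv2.INTER_CUBIC))
E
```

```text
time_s: 20.98
tool_pos: [0.5461, 0.0276, 0.1329]
tool_rot: [-90.0, 0.0, 16.2]
force: [0.3, -0.4, -1.1]
grip_width: 0.0193
t 21.18 p [0.5461 0.028  0.133 ] sd [0.03 0.07 0.04] | tester xy mm -0.01 -8.66 tip depth mm -3.99 | F tester [ 0.04 -0.16 -0.86] sd [0.55 0.41 0.4 ] rot [-8.999e+01  1.000e-02  1.626e+01] T [ 0.058  0.034 -0.007]
[267.1481214 213.4614522]
222 178
```

View pics/w7z.png

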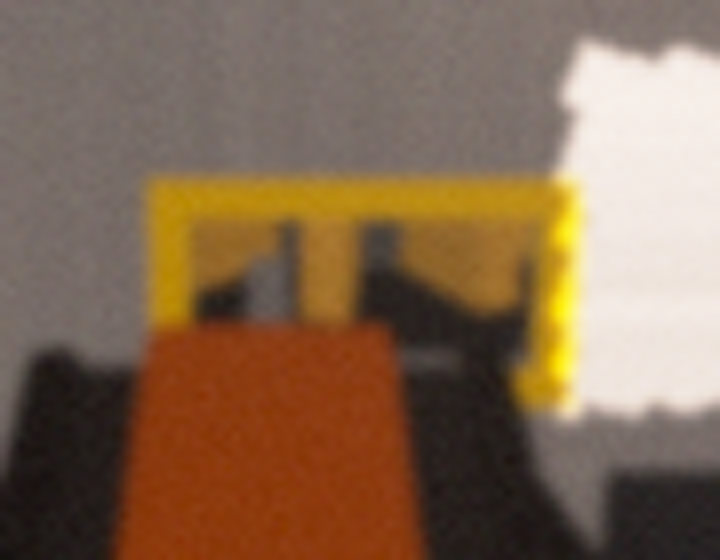

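View pics/s7.png

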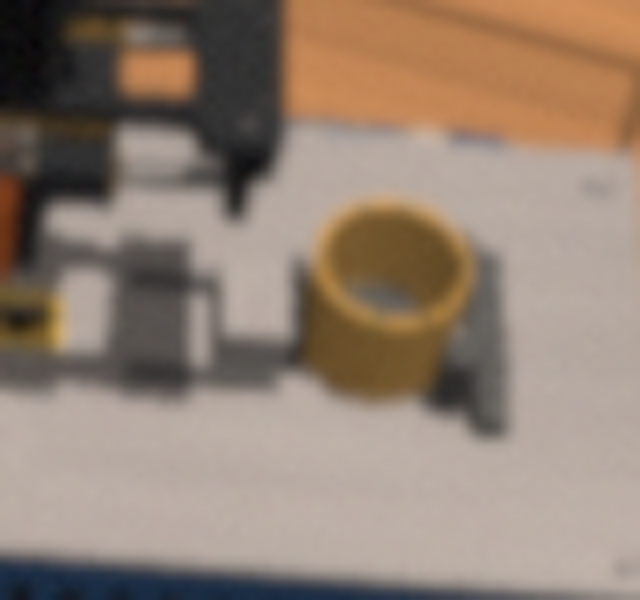

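```bash
P='from h import *
push(4)'
python3 -m pendant '[0,0,-0.15,0,0,0,15,0,0,-0.15,0,0,0,15,0,0,-0.1,0,0,0,15,0,0,0,0,0,0,15]'; python3 -c "$P"
python3 -m pendant '[-0.007,0.024,0,0,0,0,15,-0.007,0.024,0,0,0,0,15]' >/dev/null; python3 -c "$P"
python3 -m pendant '[-0.007,0.024,0,0,0,0,15]'>/dev/null; python3 -c "$P"
```

```text
time_s: 21.78
tool_pos: [0.5459, 0.0276, 0.1166]
tool_rot: [-90.0, 0.1, 16.2]
force: [0.1, -0.7, -1.4]
grip_width: 0.0191
t 21.98 s -9.92 h 25.2 theta deg -10.5 F [-0.16 -0.5  -0.4 ] sd [0.53 0.26 0.43] tau 16.0 rot [-9.000e+01 -3.000e-02  1.623e+01] g 0.0194
t 22.43 s -8.13 h 25.3 theta deg -7.0 F [ 0.33 -0.92  0.37] sd [0.57 0.22 0.33] tau 21.0 rot [-9.001e+01 -2.000e-02  1.623e+01] g 0.0199
t 22.75 s -7.91 h 25.3 theta deg -6.6 F [ 0.45 -3.76  0.23] sd [0.73 0.5  0.13] tau 94.0 rot [-9.007e+01 -2.000e-02  1.620e+01] g 0.0196
```

```bash
P='from h import *
push(4)'
python3 -m pendant '[-0.007,0.024,0,0,0,0,15]'>/dev/null; python3 -c "$P"
```

```text
t 23.07 s -6.47 h 25.5 theta deg -3.8 F [-0.46 -3.9   2.75] sd [0.44 0.3  0.43] tau 87.0 rot [-9.003e+01 -3.000e-02  1.622e+01] g 0.0195
```

```bash
P='from h import *
push(4)'
python3 -m pendant '[-0.007,0.024,0,0,0,0,15]'>/dev/null; python3 -c "$P"
python3 -m pendant '[-0.007,0.024,0,0,0,0,15]'>/dev/null; python3 -c "$P"
```

```text
t 23.4 s -5.01 h 25.4 theta deg -1.0 F [ 0.04 -4.87  2.85] sd [0.24 0.32 0.48] tau 115.0 rot [-9.001e+01 -3.000e-02  1.624e+01] g 0.0195
t 23.73 s -4.19 h 25.4 theta deg 0.7 F [ 0.17 -5.56  3.4 ] sd [0.35 0.52 0.41] tau 134.0 rot [-9.002e+01 -3.000e-02  1.623e+01] g 0.0197
```

```bash
P='from h import *
push(4)'
python3 -m pendant '[-0.007,0.024,0,0,0,0,15]'>/dev/null; python3 -c "$P"
python3 -m pendant '[-0.007,0.024,0,0,0,0,15]'>/dev/null; python3 -c "$P"
```

```text
t 24.05 s -3.55 h 25.4 theta deg 2.1 F [-0.05 -6.21  3.19] sd [0.31 0.36 0.13] tau 153.0 rot [-9.005e+01 -3.000e-02  1.622e+01] g 0.0195
t 24.38 s -3.08 h 25.4 theta deg 3.2 F [ 0.04 -6.32  2.42] sd [0.19 0.72 0.38] tau 158.0 rot [-9.009e+01 -4.000e-02  1.620e+01] g 0.0199
```

```bash
P='from h import *
push(5)'
python3 -m pendant '[-0.007,0.024,0,0,0,0,15]'>/dev/null; python3 -c "$P"
python3 -m pendant '[-0.004,0.012,0,0,0,0,15]'>/dev/null; python3 -c "$P"
```

```text
t 24.75 s -2.65 h 25.5 theta deg 4.2 F [ 0.73 -7.17  2.85] sd [0.57 0.5  0.45] tau 181.0 rot [-9.013e+01 -5.000e-02  1.619e+01] g 0.0201
t 25.12 s -2.53 h 25.5 theta deg 4.4 F [-0.06 -8.45  2.68] sd [0.53 0.39 0.46] tau 214.0 rot [-9.016e+01 -5.000e-02  1.617e+01] g 0.0197
```

```bash
P='from h import *
push(6)'
python3 -c "$P"
```

```text
t 25.43 s -2.53 h 25.5 theta deg 4.4 F [ 0.28 -8.44  3.24] sd [0.5  0.57 0.1 ] tau 213.0 rot [-9.016e+01 -5.000e-02  1.617e+01] g 0.0194
```

```bash
P='from h import *
push(6)'
python3 -m pendant '[-0.0015,0.005,0,0,0,0,15]'>/dev/null; python3 -c "$P"
```

```text
t 25.85 s -2.47 h 25.5 theta deg 4.6 F [ 0.21 -8.55  2.48] sd [0.59 0.32 0.58] tau 217.0 rot [-9.017e+01 -5.000e-02  1.617e+01] g 0.0198
```

```bash
python3 -m pendant '[0.007,-0.024,0,0,0,0,15,0.007,-0.024,0,0,0,0,15,0.007,-0.024,0,0,0,0,15,0.007,-0.024,0,0,0,0,15,0,0,0,0,0,0,15]'; python3 -c "
from h import *
push(3)"
```

```text
time_s: 26.48
tool_pos: [0.5442, 0.0342, 0.1168]
tool_rot: [-89.9, 0.0, 16.3]
force: [1.3, -1.7, -0.3]
grip_width: 0.02
t 26.62 s -3.06 h 24.8 theta deg 3.3 F [ 0.83 -1.17  0.34] sd [0.07 0.9  0.56] tau 29.0 rot [-8.993e+01  3.000e-02  1.628e+01] g 0.0199
```

```bash
python3 -m pendant '[0.007,-0.024,0,0,0,0,15,0.007,-0.024,0,0,0,0,15,0,0,0,0,0,0,15]'; python3 -c "
from h import *
push(4)"
```

```text
time_s: 27.0
tool_pos: [0.545, 0.0314, 0.117]
tool_rot: [-90.0, 0.0, 16.2]
force: [0.5, 0.1, -0.4]
grip_width: 0.0198
t 27.2 s -6.05 h 25.1 theta deg -3.0 F [ 0.04 -0.12 -0.27] sd [0.13 0.34 0.28] tau 4.0 rot [-89.99   0.    16.24] g 0.0198
```

```bash
python3 -m pendant '[0,0,0.2,0,0,0,15,0,0,0.4,0,0,0,15,0,0,0.6,0,0,0,15,0,0,0.7,0,0,0,15,0,0,0.7,0,0,0,15,0,0,0.5,0,0,0,15,0,0,0,0,0,0,15,0,0,0,0,0,0,15]'
python3 - <<'E'
from h import *
avg(4)
c=env.read_camera("wrist"); im=c["image"]; cv2.imwrite("pics/w8.png",cv2.resize(im[:,:,::-1],(768,576)))
p=proj(c,[[.5437,.0363,.09]])[0]; u,v=p.astype(int); 
cv2.imwrite("pics/w8z.png",cv2.resize(im[v-35:v+35,u-10:u+80,::-1],None,fx=8,fy=8,interpolation=cv2.INTER_CUBIC))
E
```

```text
time_s: 28.2
tool_pos: [0.5449, 0.0312, 0.2409]
tool_rot: [-90.0, 0.0, 16.2]
force: [-0.3, 0.9, -1.2]
grip_width: 0.0196
t 28.4 p [0.5446 0.0312 0.2403] sd [0.05 0.03 0.08] | tester xy mm -0.52 -5.14 tip depth mm -111.27 | F tester [-0.08 -0.24 -0.88] sd [0.22 0.43 0.45] rot [-89.99   0.09  16.23] T [0.049 0.025 0.014]
```

View pics/w8.png

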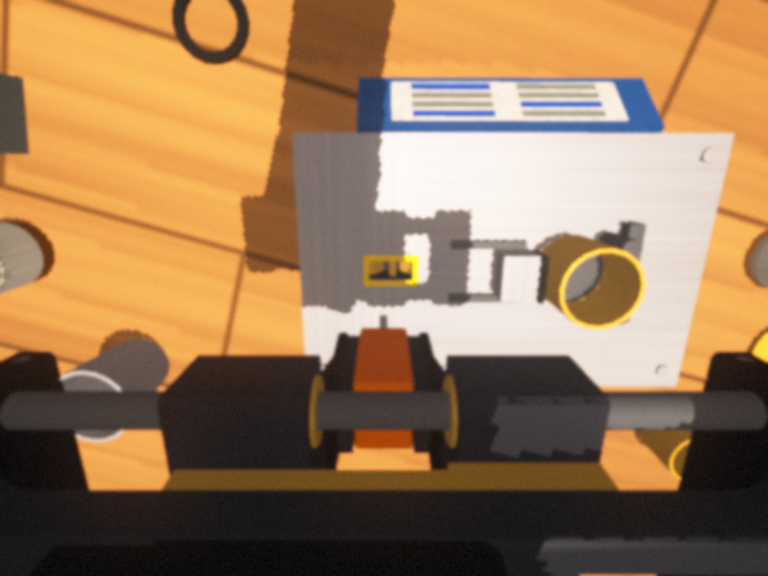

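View pics/w8z.png

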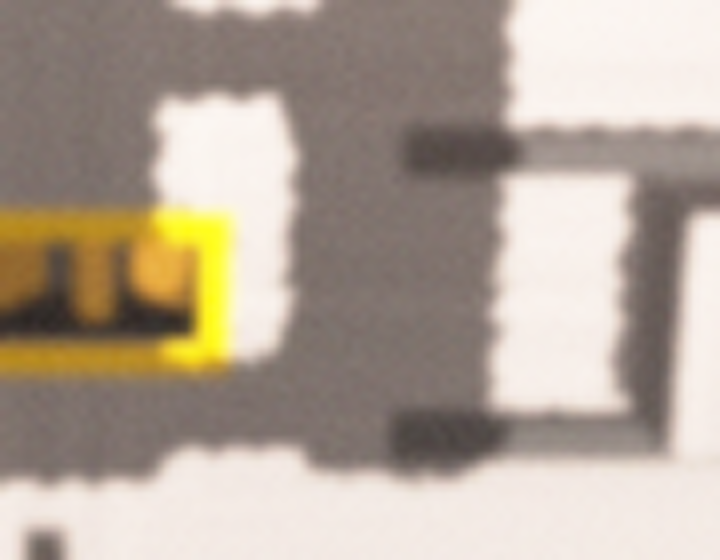

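```bash
python3 -m pendant '[-0.05,-0.9,0,0,0,-0.1,15,-0.05,-0.9,0,0,0,-0.1,15,-0.05,-0.9,0,0,0,-0.1,15,-0.05,-0.9,0,0,0,-0.1,15,-0.05,-0.9,0,0,0,-0.1,15,-0.05,-0.9,0,0,0,-0.1,15,-0.05,-0.9,0,0,0,-0.1,15,-0.05,-0.9,0,0,0,-0.1,15,-0.05,-0.9,0,0,0,-0.1,15,-0.05,-0.9,0,0,0,-0.075,15]'; python3 -m pendant '[0,-0.185,-0.2,0,0,0,15,0,0,-0.5,0,0,0,15,0,0,-0.5,0,0,0,15,0,0,0,0,0,0,15,0,0,0,0,0,0,15]'
python3 - <<'E'
from h import *
c=env.read_camera("wrist"); im=c["image"]; cv2.imwrite("pics/w9.png",cv2.resize(im[:,:,::-1],(768,576)))
avg(6)
E
```

```text
time_s: 29.7
tool_pos: [0.525, -0.3297, 0.2407]
tool_rot: [-90.0, 0.0, 6.5]
force: [0.6, -0.3, -0.3]
grip_width: 0.0199
time_s: 30.32
tool_pos: [0.5256, -0.3354, 0.1932]
tool_rot: [-90.0, -0.0, 6.6]
force: [0.1, 0.3, -0.4]
grip_width: 0.0198
t 30.68 p [ 0.5256 -0.3362  0.1939] sd [0.13 0.07 0.15] | tester xy mm -121.33 -352.69 tip depth mm -64.88 | F tester [-0.15 -0.03 -0.51] sd [0.24 0.42 0.58] rot [-9.001e+01 -4.000e-02  6.490e+00] T [0.045 0.046 0.005]
```

View pics/w9.png

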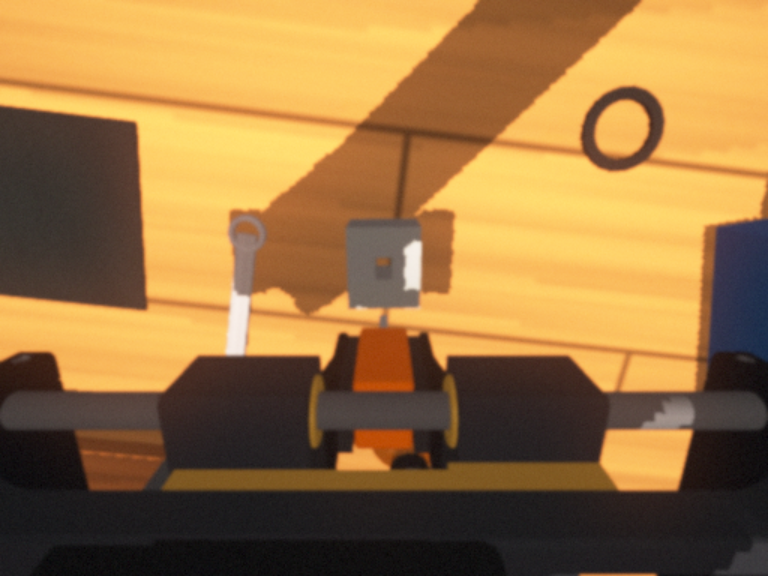

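```bash
python3 -m pendant '[-0.025,0,-0.5,0,0,0,15,0,0,-0.7,0,0,0,15,0,0,-0.7,0,0,0,15,0,0,-0.5,0,0,0,15,0,0,-0.3,0,0,0,15,0,0,-0.3,0,0,0,15,0,0,0,0,0,0,15]';  python3 - <<'E'
from h import *
avg(3)
E
```

```text
time_s: 31.55
tool_pos: [0.5239, -0.3359, 0.0725]
tool_rot: [-90.0, 0.1, 6.5]
force: [0.4, 0.3, -1.7]
grip_width: 0.0196
t 31.7 p [ 0.5245 -0.3364  0.0737] sd [0.17 0.12 0.3 ] | tester xy mm -122.39 -352.6 tip depth mm 55.33 | F tester [ 0.67 -0.19 -1.13] sd [0.5  0.48 0.2 ] rot [-9.004e+01 -7.000e-02  6.490e+00] T [ 0.019 -0.005  0.008]
```

In the socket with no contact force; lower the last 22 mm.

```bash
python3 -m pendant '[0,0,-0.2,0,0,0,15,0,0,-0.2,0,0,0,15,0,0,-0.1,0,0,0,15,0,0,-0.04,0,0,0,15,0,0,0,0,0,0,15]';  python3 - <<'E'
from h import *
avg(3)
E
```

```text
time_s: 32.33
tool_pos: [0.5243, -0.3362, 0.0516]
tool_rot: [-90.0, -0.0, 6.5]
force: [0.4, -0.3, -1.1]
grip_width: 0.0199
t 32.48 p [ 0.5244 -0.3363  0.0517] sd [0.03 0.02 0.03] | tester xy mm -122.51 -352.4 tip depth mm 77.28 | F tester [ 0.09  0.32 -1.24] sd [0.11 0.16 0.27] rot [-9.002e+01 -2.000e-02  6.490e+00] T [ 0.02  -0.004  0.013]
```

```bash
python3 -m pendant '[0,0,-0.02,0,0,0,15,0,0,0,0,0,0,15]';  python3 - <<'E'
from h import *
avg(3)
E
python3 -m pendant '[0,0,0,0,0,0,24,0,0,0,0,0,0,30,0,0,0,0,0,0,50,0,0,0,0,0,0,50,0,0,0,0,0,0,50]'
python3 - <<'E'
from h import *
c=env.read_camera("wrist"); im=c["image"]; cv2.imwrite("pics/w10.png",cv2.resize(im[:,:,::-1],(768,576)))
st()
E
```

```text
time_s: 32.72
tool_pos: [0.5244, -0.3363, 0.0513]
tool_rot: [-90.0, -0.0, 6.5]
force: [0.0, 0.2, 2.7]
grip_width: 0.0197
t 32.88 p [ 0.5244 -0.3363  0.0512] sd [0.01 0.01 0.01] | tester xy mm -122.47 -352.4 tip depth mm 77.78 | F tester [-0.5   0.8   3.67] sd [0.06 0.29 0.45] rot [-9.00e+01 -3.00e-02  6.49e+00] T [0.193 0.191 0.011]
time_s: 33.5
tool_pos: [0.5242, -0.3361, 0.0507]
tool_rot: [-90.0, 0.0, 6.5]
force: [0.0, -0.2, -0.0]
grip_width: 0.0474
33.55 [ 0.5242 -0.3361  0.0507] [-90.     0.     6.49] F [ 0.05  0.52 -0.54] T [ 0.064 -0.018  0.014] g 0.0492
```

View pics/w10.png

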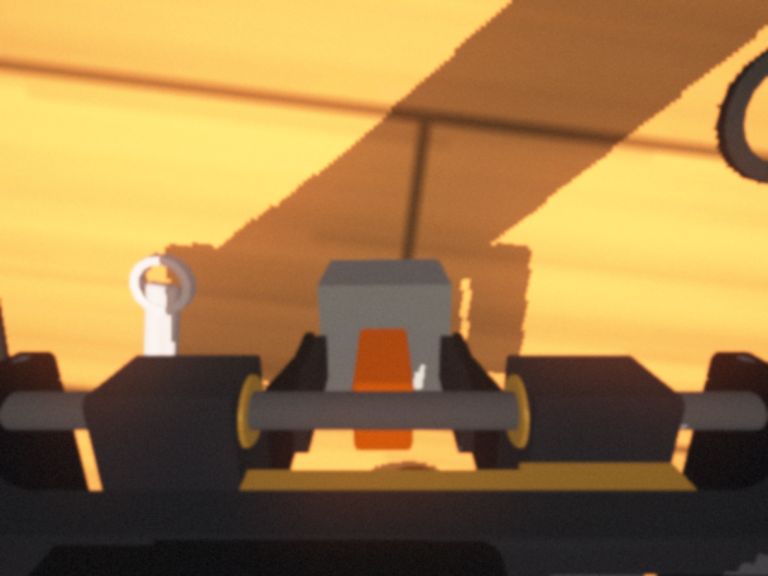

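Tool standing centred (handle at 355–412, fingers clear at 327 and 441). I raise the hand straight up and check everything.

```bash
python3 -m pendant '[0,0,0.2,0,0,0,50,0,0,0.5,0,0,0,50,0,0,0.7,0,0,0,50,0,0,0.8,0,0,0,50,0,0,0.8,0,0,0,50,0,0,0.8,0,0,0,50,-0.6,0,0,0,0,0,50,-0.6,0,0,0,0,0,50,0,0,0,0,0,0,50,0,0,0,0,0,0,50]';  python3 - <<'E'
from h import *
c=env.read_camera("top"); t=c["image"][:,:,::-1]
cv2.imwrite("pics/topD.png",cv2.resize(t[150:280,150:300],None,fx=5,fy=4.5,interpolation=cv2.INTER_CUBIC))
s=env.read_camera("scene")["image"][:,:,::-1]
cv2.imwrite("pics/sD.png",cv2.resize(s[140:250,130:365],None,fx=3.4,fy=3.4,interpolation=cv2.INTER_CUBIC))
w=env.read_camera("wrist")["image"][:,:,::-1]; cv2.imwrite("pics/wD.png",w)
st()
E
```

```text
time_s: 34.8
tool_pos: [0.4773, -0.336, 0.2038]
tool_rot: [-90.0, -0.1, 6.5]
force: [0.8, 0.3, -0.4]
grip_width: 0.0499
34.95 [ 0.4771 -0.3358  0.2029] [-90.02  -0.     6.55] F [ 0.25 -0.48 -0.14] T [ 0.022 -0.002  0.028] g 0.0501
```

View pics/topD.png

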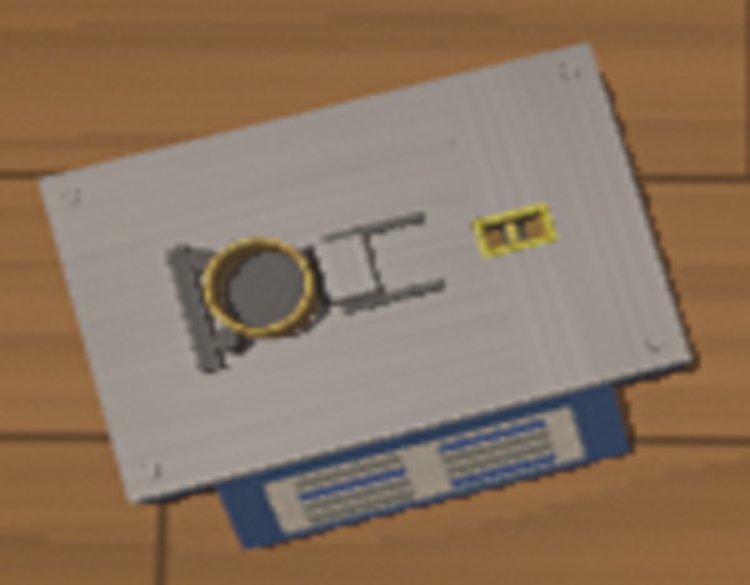

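View pics/sD.png

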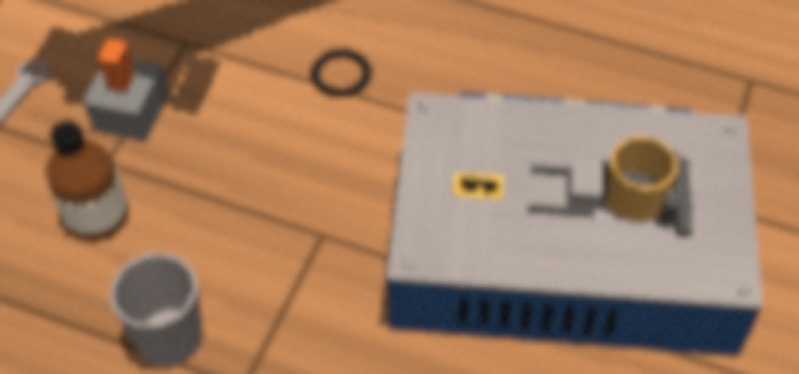

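```bash
python3 -c "
from cell import env
print(env.sign_off())"
```

```text
the job is handed in; nothing more can be done
None
```

The cup is clamped and the tool is back upright in its stand. I handed the job in at about 35 s of the 61 s; no verdict was reported.

**Turning:** I advanced the star wheel in three insertions, about 35°, 31° and 11°. It turned freely at roughly 3.5–5 N. Over the last 8° or so it rose steadily, and I stopped at about 8.5 N on the blade, about 25 mm from the axle. I then backed the blade off to near-zero force before lifting it out.

**Last checks:**
- **Jaw and cup:** the final pictures show the jaw against the cup. The cup has shifted by about 1–2 mm towards the posts, which matches its starting gap, though I judged that by eye.
- **Tool:** it went into the socket without side load, touched down at about 4 N, and stands upright. Its grip showed no slip in the pictures.
- **Other objects:** the bottle, beaker, gasket and the visible part of the wrench look untouched. I didn't check the spare cup, jar and lid again at the end.

**Uncertain or disagreeing:**
- **Snug force:** the brief doesn't say at what radius "8 N at the teeth" is measured. The final torque would be about 7.2 N at the tooth tips, and I chose the stopping point to stay under 11 N whichever way it is read.
- **Slot position:** the arm's readings and the pictures disagreed by about 1 mm along the slot, and I corrected for that.

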